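# Lock the last levelling foot of a bedside cabinet

### The arm

A 6-joint arm with a two-finger parallel gripper is mounted at the origin on the work surface. World frame = base frame: x ahead of the robot, y to its left, z up, the work surface at z = 0. Lengths are in m, angles in rad, forces in N, time in s.
With the tool pointing down it reaches from about 0.35 to 1 m from the base axis. Payload 7.1 kg.
Tool frame: the origin (TCP) lies between the finger pads; the fingertips stand 22 mm ahead of it and the grasp point (between the pads) lies 3 mm ahead of it; z points along the fingers, y is the line along which they close (so a half turn about z gives the same grasp; the last joint's range is limited). The gripper opens to 85 mm and grips with 20 to 120 N. Pads are 22 mm wide; open, the fingers measure 114 mm over their backs; the gripper's body (76 mm by 85 mm) begins 54 mm behind the grasp point. The pads swing forward as they close: fully open they stand 13 mm farther back than shut.
Start: joints at [1.213, 0.423, 1.63, -0, 1.089, -0.019], TCP at [0.208, 0.589, 0.253] pointing down, gripper open.
Joint ranges: [-3, 3], [-0.9, 2.11], [0.09, 2.58], [-1.31, 4.45], [0.11, 2.69], [-2.54, 2.54]. Speed limits (rad/s): [2.39, 2.39, 3.01, 3.14, 3.14, 3.14].

### API

Orientations are given as a rotation vector (axis times angle).
In Python, from rig import manip gives the robot as it stands. The module is installed in compiled form; this text tells all that it offers. Calls block until the motion is done:
- manip.move_to(position, orientation): joint-space move of the TCP to a pose.
- manip.servo_line(position, orientation=None, rate=0.15): straight line of the TCP; orientation=None keeps the orientation; rate is the mean speed in m/s.
- manip.set_joints(angles): joint-space move.
- manip.command_gripper(opening, f_grip=None): finger opening in m; f_grip is the grip in N (None keeps the last); returns when the fingers have stopped.
- manip.hold(seconds).
- manip.solve_ik(position, orientation): joint angles nearest the present ones, or None.
- manip.camera(name): name is "scene" or "top" or "wrist"; returns a dict with "image" (400x640x3 uint8, red, green, blue), "fx", "fy", "cx", "cy" (pixels), "cam_to_world" (4x4, takes a point from camera to world coordinates); the wrist camera has in their place "mount" (4x4, takes a point from camera to tool coordinates, whose origin is the TCP and whose axes are the flange's). Camera axes: x right, y down, z forward; pixel columns grow to the right and rows downward; lengths in m; the calibration is good to about 2 mm. The wrist camera is an equidistant fisheye: a pixel r from the principal point sees the ray r / f radians off the axis. A picture is of the moment at which its call begins: read the wrist's pose just before it. There is no depth.
A pose or a line that the arm cannot do raises manip.IKError and nothing moves.
- manip.sign_off(): hands the job in; it is judged then, once.
Readings, each from a call of its own:
- manip.get_time(): time.
- manip.get_joint_positions(): joint angles.
- manip.get_joint_vel(): joint speeds.
- manip.get_tau(): joint torques, N m.
- manip.get_position(): TCP position.
- manip.get_ee_rot(): TCP orientation.
- manip.get_contact_force(): force on the tool from outside, world axes, zero at the start.
- manip.get_torque(): the same for the moment, N m.
- manip.get_width(): finger opening in m.
- manip.get_grip_force(): force on a finger pad.
Only numpy, scipy, OpenCV 4.12 (cv2) and the standard library are available. Lean on these libraries where they do the work, as an engineer would, in place of code of your own. Each camera call takes 0.05 s, during which the arm holds its last target. There are 200 camera calls.

### The job

The base panel of the bedside cabinet lies underside up with its four levelling feet fitted; on three of them the lock nut is already tight, on one it still stands several millimetres clear of the fixed nut beneath it, up near the foot pad. Run that loose lock nut down its thread (clockwise seen from above) until it meets the fixed nut, tighten it firmly against it so that the foot is locked, then let go. Do not knock the other things about.

Things in the scene. Friction and masses are not known exactly. Their poses are not given: they have to be found in the camera images.
- base_panel: fixed oak board 260 (its x) x 360 (its y) x 22 mm thick, lying flat on the table; origin at the centre of its underside, z up. Four feet stand on it at x = +-75, y = +-115 mm in its frame; which of the four is foot_a changes
- foot_a: the foot not locked yet, screwed to the board. Upward on one vertical axis: grey plate 72 x 72 x 6 mm; fixed first_nut (6 to 22 mm above the board); bare white threaded stem 28 mm across; lock_nut 22 mm thick; bare stem; round foot pad 42 mm across, 56 to 67 mm above the board, the highest point. Origin at the centre of the plate's underside (board top, 22 mm above the table), z up
- first_nut: the fixed nut of foot_a: grey hexagon 44 mm across flats, 16 mm thick, does not turn; origin on the axis at its underside, its top face 16 mm above that (22 mm above the board)
- lock_nut: the loose lock nut of foot_a: black hexagon 54 mm across flats (62 mm across corners), 22 mm thick; origin on the axis at its underside, z up; its own x axis is square to one pair of flats (other flats every 60 degrees). At the start its underside is 4.5 to 8 mm above the top of the first nut. It stays on its thread: it sinks 8 mm per full clockwise turn (seen from above)
- nut_turn (a joint): turn of the lock nut in rad; grows when turned clockwise seen from above (tightening), 1.27 mm lower per rad. Starts between 1.5 and 4.2; the nuts meet at about 7.85. It takes about 0.1 N m to turn until they meet, then about 0.25 N m at 0.35 rad and 0.4 N m at 0.7 rad past that point; firmly tight is about 0.5 rad past it or more, and the nut then stays jammed where it is left
- foot_b: a foot of the same make, already locked: its lock nut sits hard on its fixed nut (top of the nut 44 mm above the board); origin as for foot_a; nothing on it moves
- foot_c: as foot_b, already locked
- foot_d: as foot_b, already locked
- screwdriver: loose screwdriver 190 mm long with a black handle, lying on the base panel between the feet, along its own x; origin at its underside
- screw_tray: loose grey tray 130 x 90 x 32 mm with screws and dowels, on the table; origin at the centre of its underside
- mallet: loose rubber mallet, wooden handle, 295 mm long, 60 mm high, lying on the table; origin under its handle
- clock: loose wooden bedside clock 55 x 130 x 75 mm; origin at the centre of its underside
- book: loose book 196 x 136 x 31 mm lying flat; origin at the centre of its underside
- mug: loose white mug 82 mm across, 95 mm high, upright; origin at the centre of its underside
- glue_bottle: loose white bottle 60 mm across, 150 mm high, upright; origin at the centre of its underside

How it is judged:
At the end, for the whole second after the job is handed in: The lock nut of foot_a is down on the first nut and jammed: it presses on the first nut with more than 15 N by itself (what about 0.25 N m of tightening gives, some 0.35 rad past the point where they meet), it no longer turns, and the seven loose things are within 30 mm of where they were (contact force between lock_nut and first_nut above 15 N and value of joint nut_turn above 7.9 rad and velocity of joint nut_turn between -0.1 and 0.1 rad/s and distance of each of screwdriver, screw_tray, mallet, clock, book, mug, glue_bottle from where it was at the start of the episode below 0.03 m); the robot touches nothing.
It fails at once if one of the seven loose things is knocked more than 30 mm away (distance of any of screwdriver, screw_tray, mallet, clock, book, mug, glue_bottle from where it was at the start of the episode above 0.03 m).
It also fails if it takes over 64 s, if anything falls off the work surface, if the arm or the gripper's body presses on something with over 40 N, if the wrist force passes 120 N, or if a joint passes its speed limit or range.

## Working session

There is one attempt and no reset: what is moved stays moved. The work goes in short steps, each a Python script; the robot and the scene stay as the last script left them, time stands still between calls to the robot, and variables do not carry over. Pictures are saved under pics/ and viewed, at most 10 in all, crops included, and the job is handed in when it is done.

```bash
mkdir -p pics; python3 - <<'E'
from rig import manip
import cv2,numpy as np
for n in("scene","top"):
    c=manip.camera(n); cv2.imwrite(f"pics/{n}0.png",c["image"][:,:,::-1]); print(n,c["fx"],c["fy"],c["cx"],c["cy"],np.round(c["cam_to_world"],4).tolist())
print(manip.get_time(),manip.get_position(),manip.get_ee_rot(),manip.get_width())
w=manip.camera("wrist");print({k:(np.round(v,4).tolist() if k!="image" else 0) for k,v in w.items()})
E
```

```text
scene 362.5783606210634 362.5783606210634 317.3683516284868 202.6150584907712 [[0.8923, 0.3544, -0.2795, 0.8385], [0.4514, -0.6952, 0.5594, -0.6167], [0.0039, -0.6253, -0.7804, 0.9241], [0.0, 0.0, 0.0, 1.0]]
top 506.42039593498964 506.42039593498964 325.50272037181907 189.20588341834073 [[0.0285, -0.9962, 0.082, 0.3927], [-0.9996, -0.0282, 0.005, -0.0017], [-0.0026, -0.0821, -0.9966, 1.8653], [0.0, 0.0, 0.0, 1.0]]
0.1 [0.20748177 0.58905647 0.25261003] [-5.29474588e-01 -3.09635047e+00  2.20549647e-03] 0.08533516290900749
{'image': 0, 'fx': 309.7069, 'fy': 309.7069, 'cx': 323.7469, 'cy': 196.1076, 'mount': [[0.0003, -0.9472, -0.3205, 0.0821], [1.0, 0.0006, -0.0008, 0.0], [0.0009, -0.3205, 0.9472, -0.1194], [0.0, 0.0, 0.0, 1.0]]}
```

View pics/scene0.png

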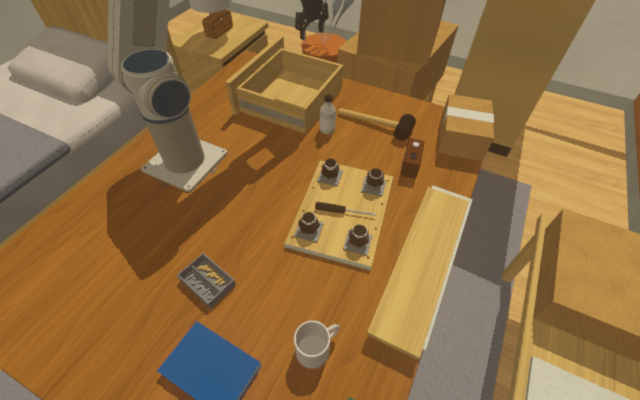

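View pics/top0.png

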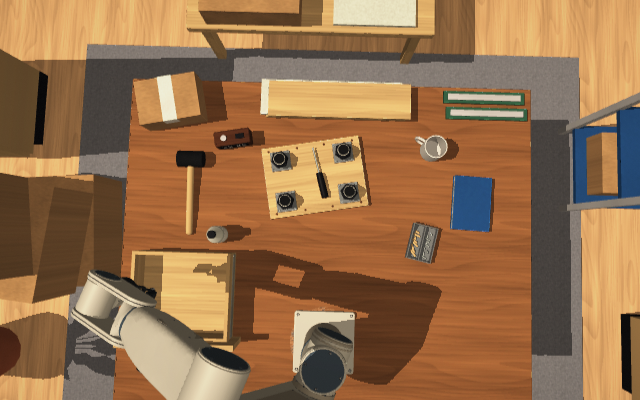

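The scene view shows the board's four feet at about (331,169), (376,179), (309,223) and (359,236). In the top view they are at (280,159), (344,150), (285,200) and (349,190). I'll zoom in to find the loose nut.

```bash
cat > h.py <<'E'
from rig import manip
import cv2,numpy as np
from scipy.spatial.transform import Rotation as R
def ray(c,u,v,z):
    T=c["cam_to_world"];d=T[:3,:3]@[(u-c["cx"])/c["fx"],(v-c["cy"])/c["fy"],1];o=T[:3,3]
    return o+d*(z-o[2])/d[2]
def proj(c,p):
    T=np.linalg.inv(c["cam_to_world"]);q=T[:3,:3]@p+T[:3,3];return np.array([c["fx"]*q[0]/q[2]+c["cx"],c["fy"]*q[1]/q[2]+c["cy"]])
E
python3 - <<'E'
from h import *
t=manip.camera("top");s=manip.camera("scene")
for u,v in((280,159),(344,150),(285,200),(349,190)):
    p=ray(t,u,v,.08);print(p.round(3),proj(s,p).round(1))
a=cv2.resize(s["image"][150:260,280:400],None,fx=5,fy=5,interpolation=cv2.INTER_CUBIC)
cv2.imwrite("pics/s1.png",a[:,:,::-1])
b=cv2.resize(t["image"][130:225,255:380],None,fx=6,fy=6,interpolation=cv2.INTER_CUBIC)
cv2.imwrite("pics/t1.png",b[:,:,::-1])
E
```

```text
[0.643 0.172 0.08 ] [373.3 174.4]
[ 0.681 -0.055  0.08 ] [356.7 231.6]
[0.497 0.149 0.08 ] [329.  164.1]
[ 0.539 -0.076  0.08 ] [308.2 218.5]
```

View pics/s1.png

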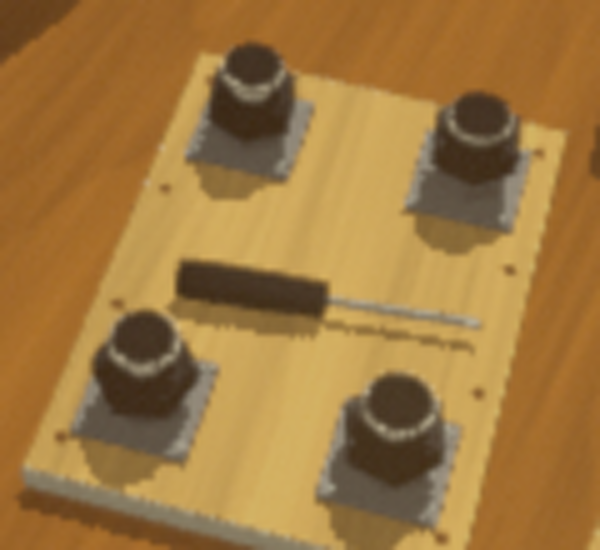

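View pics/t1.png

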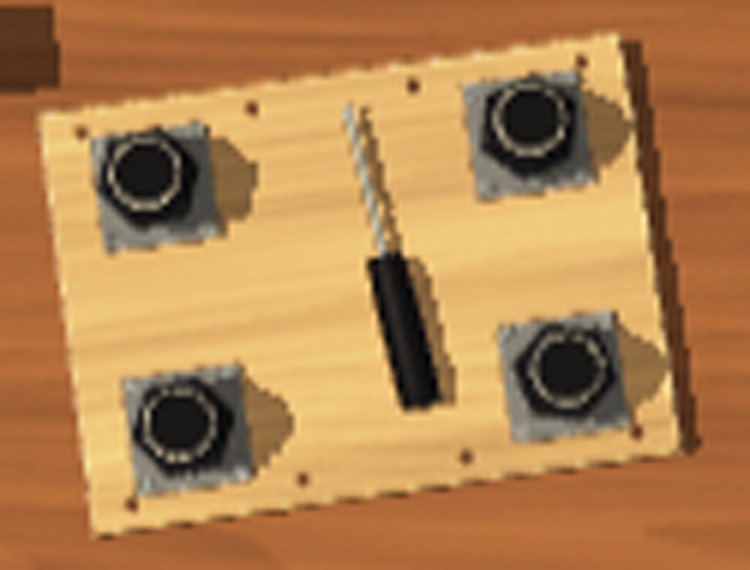

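```bash
python3 - <<'E'
from h import *
def ori(az): # tool down, tool x at azimuth az
    return (R.from_euler('z',az)*R.from_euler('x',np.pi)).as_rotvec()
manip.move_to([.59,-.02,.30],ori(np.pi/2+.18))
print(manip.get_time(),manip.get_joint_positions(),manip.get_position())
w=manip.camera("wrist");im=w["image"]
cv2.imwrite("pics/w1.png",im[:,:,::-1])
E
```

```text
2.8 [-5.27549913e-02  3.22496146e-01  1.66602383e+00  1.94980113e-04
  1.15323245e+00 -2.33977083e-01] [ 0.58999606 -0.01918777  0.29991985]
```

View pics/w1.png

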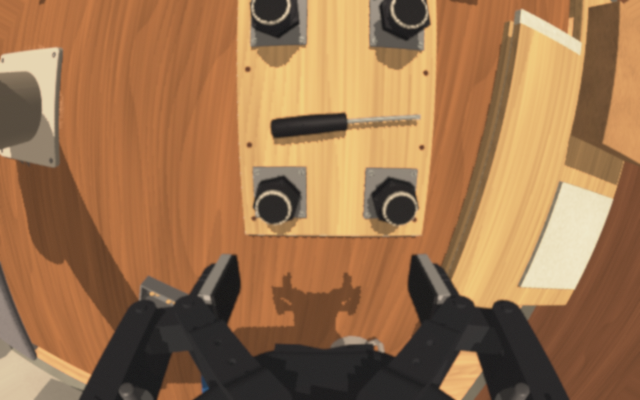

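```bash
cat >> h.py <<'E'
def ori(az): return (R.from_euler('z',az)*R.from_euler('x',np.pi)).as_rotvec()
def wcam():
    p=np.array(manip.get_position());r=R.from_rotvec(manip.get_ee_rot())
    w=manip.camera("wrist");T=np.eye(4);T[:3,:3]=r.as_matrix();T[:3,3]=p
    w["cam_to_world"]=T@w["mount"];return w
def wproj(w,P):
    T=np.linalg.inv(w["cam_to_world"]);q=T[:3,:3]@P+T[:3,3]
    th=np.arctan2(np.hypot(q[0],q[1]),q[2]);d=q[:2]/np.hypot(q[0],q[1])
    return d*th*w["fx"]+[w["cx"],w["cy"]]
def wray(w,u,v,z):
    a=np.array([u-w["cx"],v-w["cy"]])/w["fx"];t=np.hypot(*a)
    T=w["cam_to_world"];d=T[:3,:3]@np.r_[a/t*np.sin(t),np.cos(t)];o=T[:3,3]
    return o+d*(z-o[2])/d[2]
E
python3 - <<'E'
from h import *
manip.servo_line([.60,.035,.26],ori(np.pi/2+.18))
w=wcam();im=w["image"];cv2.imwrite("pics/w2.png",im[:,:,::-1])
import pickle;pickle.dump(w,open("w2.pkl","wb"))
tiles=[]
for P in((.643,.172,.075),(.681,-.055,.075),(.497,.149,.075),(.539,-.076,.075)):
    uv=wproj(w,np.array(P));print(P,uv.round(0))
    x,y=np.clip(uv.astype(int),[40,35],[599,364])
    tiles.append(cv2.resize(im[y-35:y+35,x-40:x+40],(400,300)if 0 else None,fx=4.2,fy=4.2,interpolation=cv2.INTER_CUBIC))
m=np.vstack([np.hstack(tiles[:2]),np.hstack(tiles[2:])]);cv2.imwrite("pics/w2m.png",m[:,:,::-1]);print(m.shape)
E
```

```text
(0.643, 0.172, 0.075) [392.  52.]
(0.681, -0.055, 0.075) [378. 264.]
(0.497, 0.149, 0.075) [241.  50.]
(0.539, -0.076, 0.075) [254. 260.]
(588, 672, 3)
```

View pics/w2m.png

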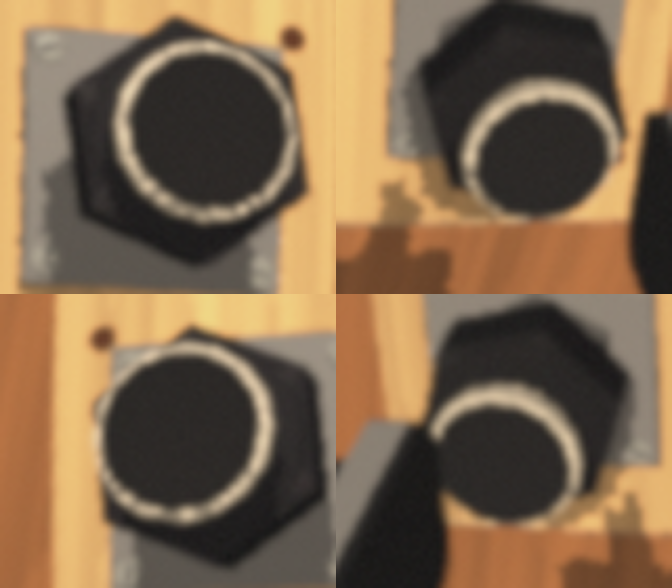

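The white ring turns out to be the pad's chamfer, so it says nothing about the gap. In the scene crop, the upper-right foot at (475,182) shows the most grey under its nut. I'll check with a lower side-on view from the board centre.

```bash
python3 - <<'E'
from h import *
c=np.array([.59,.0475]);x=np.array([np.cos(.18),np.sin(.18)])
p=c-.05*x
manip.move_to([*p,.15],ori(.18))
print(manip.get_time(),manip.get_position())
w=wcam();im=w["image"];cv2.imwrite("pics/w3.png",im[:,:,::-1])
tiles=[]
for P in((.643,.172,.06),(.681,-.055,.06),(.497,.149,.06),(.539,-.076,.06)):
    uv=wproj(w,np.array(P));print(P,uv.round(0))
    x,y=np.clip(uv.astype(int),[65,48],[574,351])
    tiles.append(cv2.resize(im[y-48:y+48,x-65:x+65],None,fx=3,fy=3,interpolation=cv2.INTER_CUBIC))
m=np.vstack([np.hstack([tiles[0],tiles[1]]),np.hstack(tiles[2:])]);m=cv2.convertScaleAbs(m,alpha=1.5,beta=15);cv2.imwrite("pics/w3m.png",m[:,:,::-1])
E
```

```text
4.9167 [0.54134391 0.03827359 0.15053315]
(0.643, 0.172, 0.06) [166.  49.]
(0.681, -0.055, 0.06) [485.  54.]
(0.497, 0.149, 0.06) [180. 237.]
(0.539, -0.076, 0.06) [461. 237.]
```

View pics/w3m.png

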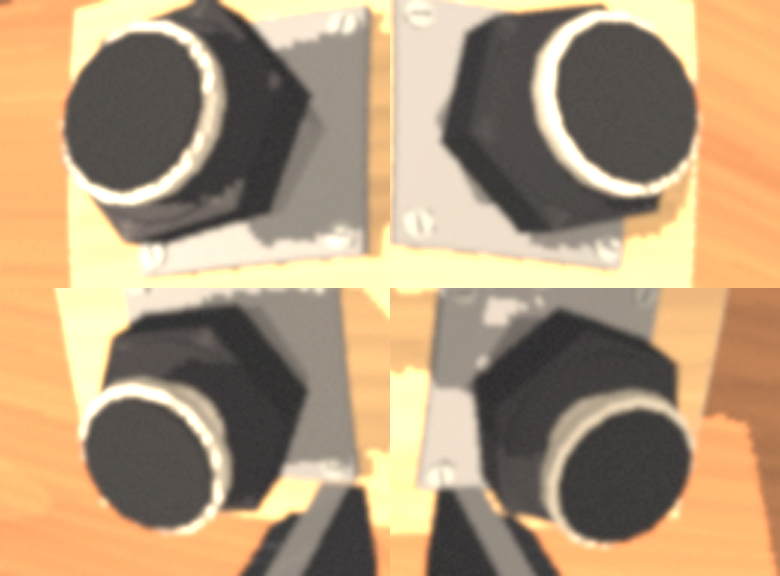

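```bash
python3 - <<'E'
from h import *
w=wcam()
N=[(203.7,33.7),(437.7,54.3),(216.7,223),(424.3,221.3)]
C=[(145.3,40.3),(499,40.3),(164.3,245.7),(473.3,249.7)]
p=[wray(w,*c,.089) for c in C]
for n,c in zip(N,p):
    print(c.round(4),[round(1000*np.linalg.norm((wray(w,*n,z)-c)[:2]),1) for z in(.044,.048,.052)])
P=np.array(p)[:,:2];print([np.linalg.norm(P[i]-P[j]).round(4) for i,j in((0,1),(2,3),(0,2),(1,3))],P.mean(0))
# darkness-based stem: print profile from pad centre toward plate along axis
im=w["image"].astype(int)
for c in p:
    print([int(im[tuple(np.round(wproj(w,np.r_[c[:2],z])).astype(int)[::-1])].sum()/3) for z in np.arange(.089,.04,-.003)])
E
```

```text
[0.6455 0.1727 0.089 ] [np.float64(25.4), np.float64(26.7), np.float64(28.0)]
[ 0.6856 -0.0489  0.089 ] [np.float64(28.0), np.float64(29.6), np.float64(31.2)]
[0.5044 0.1492 0.089 ] [np.float64(27.3), np.float64(28.9), np.float64(30.6)]
[ 0.5419 -0.0721  0.089 ] [np.float64(25.7), np.float64(27.5), np.float64(29.3)]
[np.float64(0.2252), np.float64(0.2245), np.float64(0.143), np.float64(0.1456)] [0.59437757 0.05022394]
[43, 43, 43, 44, 43, 41, 43, 42, 43, 86, 174, 131, 111, 57, 28, 30, 30]
[41, 43, 43, 41, 41, 42, 42, 42, 41, 43, 43, 118, 202, 194, 150, 96, 61]
[43, 42, 42, 42, 44, 43, 44, 48, 149, 146, 105, 113, 93, 31, 28, 27, 30]
[30, 30, 29, 29, 30, 31, 29, 33, 75, 125, 100, 98, 83, 49, 34, 32, 30]
```

```bash
python3 - <<'E'
from h import *
from scipy.ndimage import map_coordinates
w=wcam();g=cv2.cvtColor(w["image"],cv2.COLOR_RGB2GRAY).astype(float)
C=[(145.3,40.3),(499,40.3),(164.3,245.7),(473.3,249.7)]
o=w["cam_to_world"][:3,3];print(o)
for c in C:
    a=wray(w,*c,.089);d=(o-a)[:2];d/=np.linalg.norm(d)
    uv0=np.array(c);q=lambda r,z:wproj(w,np.r_[a[:2]+r*d,z])
    e=q(14,.066)-uv0;L=np.linalg.norm(e);e/=L
    print("padtop21 %.1f padbot21 %.1f stem locked %.1f stem loose %.1f nutedge27-31 bottom locked %.1f %.1f loose %.1f %.1f"%tuple((x-uv0)@e for x in(q(21,.089),q(21,.078),q(14,.066),q(14,.0725),q(27,.044),q(31,.044),q(27,.0505),q(31,.0505))))
    t=np.arange(14,64);print(map_coordinates(g,[uv0[1]+e[1]*t,uv0[0]+e[0]*t],order=1).round().astype(int).tolist())
E
```

```text
[0.62300283 0.05306411 0.26996408]
padtop21 674.3 padbot21 674.1 stem locked 672.4 stem loose 672.6 nutedge27-31 bottom locked 674.4 674.7 loose 674.4 674.8
[44, 44, 42, 43, 67, 107, 137, 153, 155, 137, 120, 100, 71, 44, 29, 30, 29, 29, 29, 29, 29, 29, 29, 28, 30, 32, 32, 31, 27, 27, 25, 26, 26, 25, 26, 26, 26, 34, 50, 64, 72, 75, 78, 84, 88, 89, 89, 88, 89, 89]
padtop21 671.7 padbot21 671.6 stem locked 669.9 stem loose 670.0 nutedge27-31 bottom locked 671.8 672.1 loose 671.9 672.2
[43, 43, 43, 42, 43, 43, 43, 51, 88, 148, 196, 210, 194, 162, 141, 117, 84, 56, 43, 41, 41, 40, 41, 42, 41, 41, 41, 41, 41, 41, 39, 41, 39, 37, 33, 30, 29, 28, 28, 28, 27, 31, 44, 64, 83, 98, 117, 133, 140, 141]
padtop21 706.5 padbot21 706.3 stem locked 704.6 stem loose 704.8 nutedge27-31 bottom locked 706.6 706.9 loose 706.7 707.0
[43, 42, 42, 60, 105, 156, 183, 169, 134, 113, 113, 120, 118, 98, 68, 42, 31, 29, 29, 29, 28, 29, 29, 29, 29, 28, 28, 27, 27, 28, 26, 24, 25, 24, 22, 25, 25, 24, 23, 23, 25, 33, 47, 59, 67, 73, 80, 85, 86, 87]
padtop21 702.4 padbot21 702.3 stem locked 700.5 stem loose 700.7 nutedge27-31 bottom locked 702.5 702.8 loose 702.6 702.9
[29, 29, 30, 42, 71, 107, 127, 127, 114, 103, 101, 102, 99, 86, 64, 44, 35, 33, 32, 33, 30, 31, 32, 31, 31, 32, 30, 30, 31, 31, 31, 29, 26, 24, 22, 24, 22, 22, 22, 21, 22, 24, 29, 46, 70, 93, 104, 103, 94, 90]
```

```bash
python3 - <<'E'
from h import *
from scipy.ndimage import map_coordinates
w=wcam();g=cv2.cvtColor(w["image"],cv2.COLOR_RGB2GRAY).astype(float)
C=[(145.3,40.3),(499,40.3),(164.3,245.7),(473.3,249.7)]
o=w["cam_to_world"][:3,3]
for c in C:
    a=wray(w,*c,.089);d=(o-a)[:2];d/=np.linalg.norm(d)
    uv0=np.array(c);q=lambda r,z:wproj(w,np.r_[a[:2]+r/1000*d,z])
    e=q(14,.066)-uv0;L=np.linalg.norm(e);e/=L
    print("padtop21 %.1f padbot21 %.1f stem locked %.1f stem loose %.1f nutedge27-31 bottom locked %.1f %.1f loose %.1f %.1f"%tuple((x-uv0)@e for x in(q(21,.089),q(21,.078),q(14,.066),q(14,.0725),q(27,.044),q(31,.044),q(27,.0505),q(31,.0505))))
    t=np.arange(14,60);print([int(v) for v in map_coordinates(g,[uv0[1]+e[1]*t,uv0[0]+e[0]*t],order=1)])
E
```

```text
padtop21 26.6 padbot21 34.4 stem locked 33.6 stem loose 29.3 nutedge27-31 bottom locked 61.6 66.4 loose 58.3 63.2
[43, 43, 43, 41, 44, 75, 132, 173, 173, 147, 127, 114, 95, 67, 42, 31, 29, 28, 28, 29, 30, 29, 29, 28, 28, 28, 28, 27, 26, 26, 25, 25, 25, 25, 25, 28, 27, 37, 54, 67, 73, 75, 75, 76, 80, 85]
padtop21 26.9 padbot21 34.6 stem locked 33.6 stem loose 29.4 nutedge27-31 bottom locked 61.6 66.4 loose 58.3 63.2
[43, 41, 41, 41, 42, 42, 42, 45, 65, 116, 176, 208, 208, 188, 162, 144, 122, 84, 52, 41, 41, 41, 41, 41, 42, 42, 41, 41, 41, 41, 41, 42, 41, 42, 42, 42, 40, 37, 33, 29, 27, 27, 26, 27, 27, 30]
padtop21 22.5 padbot21 31.2 stem locked 32.5 stem loose 27.7 nutedge27-31 bottom locked 60.5 64.8 loose 56.6 61.0
[44, 42, 39, 52, 99, 156, 185, 168, 131, 108, 107, 113, 113, 97, 71, 44, 30, 28, 29, 28, 29, 29, 28, 27, 27, 28, 28, 28, 28, 28, 26, 25, 24, 24, 23, 24, 25, 24, 24, 23, 25, 30, 41, 56, 64, 68]
padtop21 22.9 padbot21 31.5 stem locked 32.6 stem loose 27.9 nutedge27-31 bottom locked 60.6 64.9 loose 56.8 61.2
[31, 29, 29, 35, 63, 97, 122, 126, 116, 104, 102, 102, 104, 95, 76, 51, 38, 33, 31, 33, 32, 31, 32, 31, 30, 30, 32, 31, 30, 30, 27, 25, 23, 21, 21, 22, 22, 22, 22, 22, 24, 27, 37, 51, 60, 63]
```

```bash
python3 - <<'E'
from h import *
manip.servo_line([.52,.03,.24],ori(.18),rate=.3)
ok=None
for x in(.42,.45,.48,.40):
  for z in(.20,.22,.17):
    for t in(55,45,35):
        a=np.radians(t);Z=[np.sin(a),0,-np.cos(a)];X=[-np.cos(a),0,-np.sin(a)]
        o=(R.from_euler('z',.12)*R.from_matrix(np.c_[X,np.cross(Z,X),Z])).as_rotvec()
        q=manip.solve_ik([x,.03,z],o)
        if q is not None: print(x,z,t,np.round(q,2)); ok=ok or (x,z,o)
if ok:
    manip.move_to([ok[0],.03,ok[1]],ok[2]);w=wcam();print(manip.get_time(),w["cam_to_world"][:3,3],manip.get_joint_positions())
    cv2.imwrite("pics/w4.png",w["image"][:,:,::-1])
E
```

```text
0.42 0.2 45 [-0.02  0.15  2.55  2.84  0.35  1.75]
0.42 0.22 45 [-0.02  0.08  2.53  2.74  0.26  1.86]
0.42 0.17 45 [-0.02  0.28  2.56  2.92  0.49  1.66]
0.42 0.17 35 [-0.    0.19  2.47  2.64  0.15  1.96]
0.45 0.2 55 [-0.04  0.31  2.57  2.94  0.7   1.64]
0.45 0.2 45 [-0.02  0.19  2.49  2.83  0.33  1.77]
0.45 0.22 55 [-0.04  0.22  2.56  2.91  0.61  1.67]
0.45 0.22 45 [-0.02  0.12  2.47  2.73  0.25  1.87]
0.45 0.17 55 [-0.04  0.44  2.58  2.96  0.84  1.6 ]
0.45 0.17 45 [-0.02  0.3   2.5   2.91  0.45  1.68]
0.45 0.17 35 [-0.    0.23  2.41  2.55  0.13  2.05]
0.48 0.2 55 [-0.04  0.33  2.51  2.93  0.66  1.65]
0.48 0.2 45 [-0.02  0.22  2.43  2.81  0.31  1.79]
0.48 0.22 55 [-0.04  0.25  2.5   2.9   0.58  1.68]
0.48 0.22 45 [-0.02  0.16  2.42  2.71  0.24  1.89]
0.48 0.22 35 [-0.    0.13  2.32  0.69  0.11 -2.36]
0.48 0.17 55 [-0.04  0.44  2.52  2.96  0.78  1.61]
0.48 0.17 45 [-0.02  0.32  2.44  2.9   0.42  1.7 ]
0.4 0.22 45 [-0.03  0.05  2.57  2.74  0.27  1.85]
0.4 0.17 35 [-0.    0.17  2.51  2.69  0.16  1.92]
8.0333 [0.27820395 0.01263565 0.22565589] [-0.02454889  0.15490717  2.54475235  2.84199133  0.35310171  1.7499359 ]
```

View pics/w4.png

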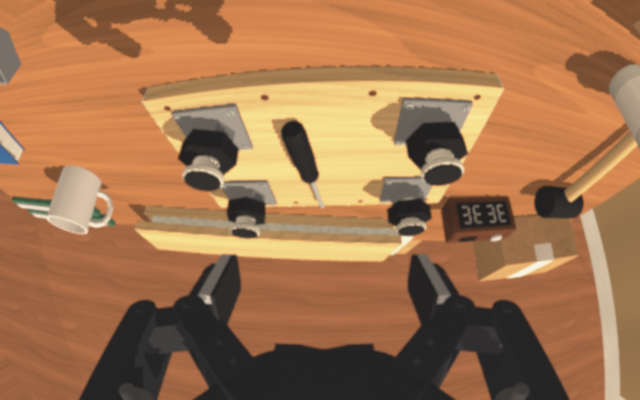

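```bash
python3 - <<'E'
import cv2,numpy as np
im=cv2.rotate(cv2.imread("pics/w4.png"),cv2.ROTATE_180)
# rotated coords: x->639-x, y->399-y
def crop(x,y,s):
    x,y=639-x,399-y;return cv2.resize(im[y-35:y+35,x-45:x+45],(400,300),interpolation=cv2.INTER_CUBIC)
m=np.vstack([np.hstack([crop(408,210,1),crop(245,210,1)]),np.hstack([crop(435,145,1),crop(208,150,1)])])
cv2.imwrite("pics/w4m.png",cv2.convertScaleAbs(m,alpha=1.4,beta=15))
E
```

```text
(no output)
```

View pics/w4m.png

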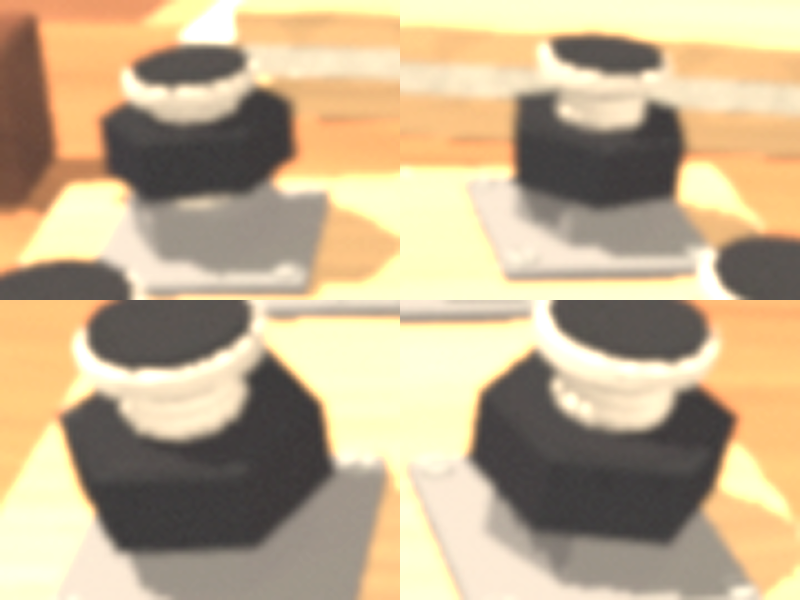

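The upper-left crop, the far foot at about (0.645, 0.172), shows white thread under its nut and almost no stem above it, so this is foot_a. The other three show stem above the nut and none below. Next I'll measure its nut from directly above.

```bash
cat >> h.py <<'E'
def hexfit(w,guess,z):
    g=cv2.cvtColor(w["image"],cv2.COLOR_RGB2GRAY);m=(g<60).astype(np.uint8)
    cs,_=cv2.findContours(m,cv2.RETR_EXTERNAL,cv2.CHAIN_APPROX_NONE)
    uv=wproj(w,np.r_[guess,z]);out=[]
    c=max((c for c in cs if cv2.pointPolygonTest(cv2.convexHull(c),tuple(map(float,uv)),False)>0),key=len)
    P=np.array([wray(w,*q[0],z)[:2] for q in c]);r=cv2.minAreaRect((P*1000).astype(np.float32))
    # pad: hull of dark blob inside
    cs,_=cv2.findContours(m,cv2.RETR_CCOMP,cv2.CHAIN_APPROX_NONE)
    return r,cv2.contourArea((P*1000).astype(np.float32)),uv
E
python3 - <<'E'
from h import *
manip.set_joints([-.05,.32,1.666,0,1.153,-.234])
g=np.array([.645,.173])
az=.18+np.pi/2
manip.move_to([*(g-.082*np.array([np.cos(az),np.sin(az)])),.19],ori(az))
w=wcam();print(manip.get_time(),w["cam_to_world"][:3,3],manip.get_joint_positions())
cv2.imwrite("pics/w5.png",w["image"][:,:,::-1])
for z in(.070,.072): print(hexfit(w,g,z))
gr=cv2.cvtColor(w["image"],cv2.COLOR_RGB2GRAY);hsv=cv2.cvtColor(w["image"],cv2.COLOR_RGB2HSV)
u,v=wproj(w,np.r_[g,.089]).astype(int);print(u,v,gr[v,u-80:u+80:4].tolist(),gr[v-80:v+80:4,u].tolist())
E
```

```text
11.2167 [0.64528644 0.17312521 0.30985239] [ 1.20011908e-01  5.51077624e-01  1.57586307e+00 -3.44586511e-04
  1.01323086e+00 -5.93189720e-02]
(((648.84912109375, 176.3679656982422), (52.640743255615234, 58.94758224487305), 17.03223419189453), 2332.051000248175, array([323.63028799,  94.73164265]))
(((648.8193359375, 176.3408966064453), (52.20174789428711, 58.45604705810547), 17.03227996826172), 2293.3216953254305, array([323.62692455,  94.73242144]))
323 94 [184, 193, 197, 196, 191, 194, 192, 191, 194, 189, 189, 191, 138, 61, 65, 171, 42, 41, 41, 43, 42, 42, 42, 43, 43, 42, 42, 43, 120, 115, 41, 138, 196, 190, 194, 200, 157, 119, 116, 128] [125, 124, 152, 192, 192, 192, 192, 192, 191, 180, 55, 53, 115, 125, 41, 42, 41, 42, 42, 41, 42, 41, 42, 41, 43, 58, 100, 31, 67, 97, 116, 115, 115, 115, 116, 116, 150, 185, 186, 186]
```

```bash
sed -i 's/g<60/g<TH/; s/def hexfit(w,guess,z)/def hexfit(w,guess,z,TH=75)/' h.py; python3 - <<'E'
from h import *
w=wcam();g=np.array([.648,.176])
for th in(55,65,75,85): print(th,hexfit(w,g,.071,th)[:2])
gr=cv2.cvtColor(w["image"],cv2.COLOR_RGB2GRAY);uv=wproj(w,np.r_[g,.089])
n,l,s,c=cv2.connectedComponentsWithStats((gr<60).astype(np.uint8),connectivity=4)
k=l[int(uv[1]),int(uv[0])];print(s[k],c[k],wray(w,*c[k],.089))
m=cv2.inRange(cv2.cvtColor(w["image"],cv2.COLOR_RGB2HSV),(0,0,85),(179,60,255))
# board-plate: grey low-saturation mask near foot, incl. nut hull
m=((cv2.cvtColor(w["image"],cv2.COLOR_RGB2HSV)[:,:,1]<70)).astype(np.uint8)
n,l,s,c=cv2.connectedComponentsWithStats(m)
k=l[int(uv[1])+45-0,int(uv[0])-0];print(k,s[k])
if k:
    ys,xs=np.where(l==k);P=np.array([wray(w,x,y,.028)[:2] for x,y in zip(xs,ys)]);print(cv2.minAreaRect((P*1000).astype(np.float32)))
E
```

```text
55 (((648.945068359375, 176.05825805664062), (52.121368408203125, 57.8774299621582), 16.963695526123047), 2274.428836123552)
65 (((648.6776123046875, 176.47378540039062), (52.57892990112305, 59.022335052490234), 17.38127326965332), 2341.7260402347893)
75 (((648.9148559570312, 176.22891235351562), (53.48653793334961, 59.76777648925781), 16.519254684448242), 2401.929835794028)
85 (((648.7656860351562, 176.5062255859375), (53.75619888305664, 60.56735610961914), 16.936410903930664), 2489.9667501118965)
[ 305   66   49   49 1866] [328.84565916  89.82958199] [0.64855917 0.17669655 0.089     ]
0 [     0      0    640    400 196593]
```

Hexagon centre and pad centre agree: axis at (0.6487, 0.1765), flats normal at 17°. The axis also fits the board geometry. Grip and turn.

```bash
cat >> h.py <<'E'
A=np.array([.6487,.1765]);AZ=np.radians(107)
def q_at(z,turn,xy=None):
    """joints with tool at height z, turned clockwise 'turn' rad from AZ"""
    q=np.array(manip.solve_ik([*(A if xy is None else xy),z],ori(AZ)));
    q[5]=manip.get_joint_positions()[0]*0+q[5]+turn;return q
def rep(s=""):
    print(s,round(manip.get_time(),2),"F",np.round(manip.get_contact_force(),1),"Mz",np.round(manip.get_torque(),2),"w",round(manip.get_width(),4),"g",round(manip.get_grip_force(),1),"p",np.round(manip.get_position(),4),"q6",round(manip.get_joint_positions()[5],3))
E
python3 - <<'E'
from h import *
t0=-np.radians(120)
manip.move_to([*A,.19],ori(AZ))
q=q_at(.16,0);assert abs(q[5])<.2 and abs(q[3])<.1,q
manip.set_joints(q_at(.16,t0)); rep("above")
q=np.array(manip.get_joint_positions())
manip.servo_line([*A,.062],rate=.1); rep("down")
manip.command_gripper(.05,60); rep("grip")
E
```

```text
above 13.52 F [ 0.3 -0.4 -0.1] Mz [ 0.   -0.01 -0.03] w 0.0851 g 0.0 p [0.6489 0.176  0.1601] q6 -2.143
down 14.65 F [ 0.8  0.2 -0.3] Mz [0.   0.03 0.  ] w 0.0853 g 0.0 p [0.6493 0.1766 0.0627] q6 -2.143
grip 15.04 F [-4.1  3.2  7.3] Mz [ 0.48  0.76 -0.02] w 0.0532 g 61.3 p [0.6485 0.1774 0.0632] q6 -2.143
```

```bash
python3 - <<'E'
from h import *
t0=-np.radians(120)
for d in(30,90,150,200,240):
    a=np.radians(d);q=q_at(.0625-.00127*a,t0+a);assert abs(q[5]-(-2.143+a))<.1,q
    manip.set_joints(q);rep(d)
    if abs(manip.get_torque()[2])>.38: break
E
```

```text
30 15.61 F [-4.2  3.7  6.2] Mz [ 0.74  0.63 -0.04] w 0.053 g 61.7 p [0.6485 0.1773 0.0626] q6 -1.623
90 16.59 F [-4.   3.8  6.6] Mz [0.57 0.56 0.01] w 0.0533 g 62.6 p [0.6485 0.1772 0.0613] q6 -0.576
150 17.57 F [-3.9  2.8  6.5] Mz [ 0.54  0.66 -0.08] w 0.0533 g 62.5 p [0.6484 0.1771 0.0599] q6 0.472
200 18.42 F [-4.3  3.1  6.1] Mz [ 0.56  0.69 -0.07] w 0.0529 g 62.5 p [0.6483 0.1771 0.0588] q6 1.344
240 19.12 F [-5.2  3.9  6.8] Mz [ 0.67  0.76 -0.05] w 0.0532 g 62.5 p [0.6482 0.1772 0.0579] q6 2.042
```

```bash
python3 - <<'E'
from h import *
t0=-np.radians(120);z0=.0580
manip.command_gripper(.085);rep("open")
manip.set_joints(q_at(z0,t0));rep("back")
manip.command_gripper(.05,80);rep("grip")
for d in range(10,241,10):
    a=np.radians(d);q=q_at(z0-.00127*a,t0+a);assert abs(q[5]-(-2.143+a))<.1,q
    manip.set_joints(q);rep(d)
    if abs(manip.get_torque()[2])>.40 or manip.get_time()>50: break
E
```

```text
open 19.55 F [-0.9  0.2 -0.9] Mz [0.03 0.01 0.03] w 0.085 g 0.0 p [0.6488 0.1763 0.057 ] q6 2.045
back 23.03 F [-0.2  0.1  0.2] Mz [-0.   -0.01 -0.01] w 0.0849 g 0.0 p [0.6487 0.1765 0.058 ] q6 -2.143
grip 23.43 F [-3.5  3.2  5.5] Mz [ 0.35  0.52 -0.07] w 0.0529 g 82.7 p [0.6482 0.177  0.0585] q6 -2.143
10 23.72 F [-4.1  1.   5.8] Mz [ 0.41  0.65 -0.04] w 0.0531 g 82.5 p [0.6481 0.1771 0.0583] q6 -1.968
20 24.01 F [-4.5  2.8  5.7] Mz [ 0.45  0.63 -0.03] w 0.053 g 82.5 p [0.6481 0.1771 0.0581] q6 -1.793
30 24.3 F [-4.1  2.7  5.1] Mz [ 0.44  0.66 -0.04] w 0.053 g 82.6 p [0.6481 0.1772 0.0579] q6 -1.619
40 24.59 F [-4.4  2.7  6.1] Mz [ 0.53  0.62 -0.08] w 0.053 g 82.6 p [0.6481 0.1772 0.0577] q6 -1.444
50 24.88 F [-4.4  3.7  5.4] Mz [ 0.5   0.61 -0.03] w 0.0529 g 82.6 p [0.6481 0.1773 0.0574] q6 -1.27
60 25.18 F [-3.7  2.9  5.6] Mz [ 0.55  0.58 -0.05] w 0.0527 g 82.5 p [0.6481 0.1773 0.0572] q6 -1.095
70 25.47 F [-3.5  3.4  5.2] Mz [ 0.61  0.59 -0.07] w 0.0527 g 82.6 p [0.6481 0.1774 0.057 ] q6 -0.921
80 25.76 F [-3.8  4.2  7. ] Mz [ 0.58  0.61 -0.23] w 0.0527 g 83.1 p [0.6481 0.1774 0.0568] q6 -0.746
90 26.05 F [-4.8  3.3  5. ] Mz [ 0.63  0.61 -0.26] w 0.0529 g 83.0 p [0.6482 0.1775 0.0566] q6 -0.571
100 26.34 F [-5.3  4.4  6.6] Mz [ 0.61  0.6  -0.13] w 0.0528 g 82.6 p [0.6482 0.1775 0.0565] q6 -0.397
110 26.63 F [-5.7  3.8  8.1] Mz [ 0.59  0.59 -0.18] w 0.0528 g 82.8 p [0.6483 0.1775 0.0565] q6 -0.222
120 26.93 F [-4.7  4.1  9.7] Mz [ 0.62  0.65 -0.16] w 0.0527 g 83.0 p [0.6483 0.1775 0.0565] q6 -0.048
130 27.22 F [-5.   3.6 10.9] Mz [ 0.53  0.66 -0.26] w 0.0526 g 83.2 p [0.6484 0.1775 0.0565] q6 0.127
140 27.51 F [-6.1  3.4 13.2] Mz [ 0.43  0.76 -0.28] w 0.0527 g 83.3 p [0.6484 0.1775 0.0564] q6 0.301
150 27.8 F [-6.1  3.8 12.6] Mz [ 0.39  0.77 -0.48] w 0.053 g 83.4 p [0.6485 0.1775 0.0565] q6 0.476
```

```bash
python3 - <<'E'
from h import *
manip.command_gripper(.085);rep("open")
p=manip.get_position()
manip.servo_line([p[0],p[1],.19],rate=.15);rep("up")
manip.set_joints(q_at(.19,0))
manip.servo_line([*(A-.082*np.array([np.cos(AZ),np.sin(AZ)])),.19],rate=.2)
w=wcam();cv2.imwrite("pics/w6.png",w["image"][:,:,::-1])
for th in(65,85):
  for z in(.066,.072):print(hexfit(w,A,z,th)[:2])
rep()
E
```

```text
open 28.23 F [ 0.3  0.1 -0.5] Mz [ 0.   -0.   -0.02] w 0.085 g 0.0 p [0.6487 0.1763 0.0544] q6 0.475
up 29.27 F [ 0.   0.1 -0. ] Mz [-0.03 -0.01 -0.02] w 0.0853 g 0.0 p [0.648  0.1762 0.1889] q6 0.475
(((648.7034912109375, 176.43858337402344), (58.18159103393555, 52.341365814208984), 18.5943546295166), 2289.9619676913135)
(((648.7116088867188, 176.45156860351562), (56.746795654296875, 51.050575256347656), 18.594341278076172), 2178.4105254057795)
(((649.2664184570312, 175.8133087158203), (58.961753845214844, 54.54821014404297), 16.91718864440918), 2456.2721597803757)
(((649.2606201171875, 175.84173583984375), (57.50773239135742, 53.20301055908203), 16.91719627380371), 2336.6189130721614)
 30.45 F [ 0.5 -0.1  0.8] Mz [ 0.   -0.08 -0.  ] w 0.085 g 0.0 p [0.6723 0.0988 0.1899] q6 -0.168
```

The flats now lie at about 48° (mod 60), and the commanded turn predicts 47°. So the nut followed every stroke, ended about 0.9 rad past contact and stayed there after release.

```bash
python3 -c "
from rig import manip
print(manip.sign_off())"
```

```text
the job is handed in; nothing more can be done
None
```

The loose lock nut, on the foot at about x = 0.649 m, y = 0.177 m, was run down and tightened to about 0.48 N m, roughly 0.9 rad past contact; it was then released and the job handed in at about 30 s, though the hand-in returned no verdict and I did not check the loose things for movement.

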